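# Set up the swing-out tasting tray

### The job

Set up the tasting spot on the shop counter: swing the brass tray on its hinged arm round until it hangs centred over the round cork mat, and have the smallest of the three look-alike amber bottles standing upright in the middle of the tray. Set the bottle down gently, do not drop it, and leave the other bottles, the dish, the cup and the jar standing where they are.

Things in the scene. Friction and masses are not known exactly. Their poses are not given: they have to be found in the camera images.
- stand_hinge (a point): Point on the vertical hinge axis of the tray stand, at the height of the arm's underside (89 mm over the counter). The stand is fixed: dark steel foot 100 mm across, 14 mm high, and a post 28 mm thick, its brass pin ending 133 mm over the counter.
- tray (a joint): Angle of the tray's hinged arm about the vertical hinge axis, rad. At 0 the arm points roughly towards the robot (-x, plus the small yaw of the stand); it grows as the tray swings to the robot's left (+y). Range -1.2 to 1.2. A stiff hinge: it stays where it is left and needs about 1 N at the knob.
- tray_center (a point): Centre of the tray's inner floor, 190 mm from the hinge axis, 94 mm over the counter; its x axis points along the arm towards the hinge, z up. Round brass tray, 150 mm outside and 142 mm inside diameter, underside 89 mm over the counter, rim 8 mm above the inner floor. It swings level.
- tray_knob (a point): Centre of the top of the upright wooden knob on the tray's outer edge, 280 mm from the hinge axis on the line through the tray's centre: a cylinder 20 mm in diameter, 47 mm tall, its top 144 mm over the counter. Its foot stands on a brass tab 8 mm thick.
- mat_center (a point): Centre of the top of the round cork mat, 150 mm in diameter, 3 mm thick, fixed on the counter, 190 mm from the hinge axis, so that the tray can hang exactly over it.
- small_bottle: The smallest of three amber glass bottles of one shape with white caps and paper labels. Origin: centre of its underside, z up. 46 mm in diameter, 95 mm tall overall; straight sides up to 59 mm, then the shoulder to a neck 21 mm thick; cap 27 mm across, 18 mm tall. About 120 g.
- middle_bottle: Look-alike bottle, to be left alone: 54 mm in diameter, 118 mm tall. Origin: centre of its underside.
- large_bottle: Look-alike bottle, to be left alone: 62 mm in diameter, 142 mm tall. Origin: centre of its underside.
- board: Fixed light wooden serving board on which the three bottles start: 260 x 270 mm, 12 mm thick. Origin: centre of its underside.
- dish: Loose white ceramic dish, 72 mm in diameter, 22 mm high, standing on the counter under the tray's path. Origin: centre of its underside.
- cup: Loose small tasting glass, 44 mm in diameter, 45 mm high, on the counter near the tray's path. Origin: centre of its underside.
- jar: Loose jar, 72 mm in diameter, 80 mm tall, at the robot's left. Origin: centre of its underside.

How it is judged:
By the outcome, as a careful person would: the job done as asked, in the order asked, and still so for the second after the job is handed in, with the robot touching nothing.
It also fails if it takes over 64 s, if anything falls off the work surface, if the arm or the gripper's body presses on something with over 40 N, if the wrist force passes 120 N, or if a joint passes its speed limit or range.

### The arm

A 7-joint arm with a two-finger parallel gripper is mounted at the origin on the work surface. World frame = base frame: x ahead of the robot, y to its left, z up, the work surface at z = 0. Lengths are in m, angles in rad, forces in N, time in s.
With the tool pointing down it reaches from about 0.425 to 0.95 m from the base axis. Payload 16.7 kg.
Tool frame: the origin (TCP) lies at the very end of the fingers, on their centre line; the grasp point (between the pads) lies 19 mm behind it; z points along the fingers, y is the line along which they close (so a half turn about z gives the same grasp; the last joint's range is limited). The gripper opens to 94 mm and grips with 3 to 60 N. Pads are 16 mm wide; open, the fingers measure 119 mm over their backs; the gripper's body (75 mm by 177 mm) begins 78 mm behind the grasp point.
Start: joints at [-1.409, 0.426, 0.074, 1.606, -0.034, 1.111, -0.067], TCP at [0.207, 0.642, 0.205] pointing down, gripper open.
Joint ranges: [-2.85, 2.85], [-0.5, 2.14], [-1.23, 1.37], [0.21, 2.46], [-1.02, 4.16], [0.16, 2.05], [-2.73, 2.73]. Speed limits (rad/s): [1.89, 1.89, 2.39, 2.39, 3.01, 3.01, 3.01].

### API

Orientations are given as a rotation vector (axis times angle).
In Python, from station import readout, imaging, env gives the robot as it stands.
- The arm moves only by the shell command python3 -m crank 'ROWS'. ROWS is JSON, one flat list of numbers, 5 for each row, row after row: the opening, from 0 (shut) to 1 (fully open), then the shift along the tool's x, y, z in cm, then the turn about the tool's z in degrees. A call has 1 to 20 rows; each row is the pose to reach, as a shift and turn from the pose commanded when the call began, along the tool's axes at that moment; what a row does not reach only later rows make up. A row lasts 1/12 s, in which the tool goes at most 41.7 mm and 7.16 degrees, less where a joint would pass 70% of its speed; a pose out of reach is approached as far as the arm can. A call with a gripper value outside its range is refused whole. The fingers move at their own pace and stop on an object; the grip force is fixed at half the most. Time passes only in rows, so rows that repeat a pose let the fingers close. It gives the time, the measured TCP pose, the force, the opening and the grip force at its end, in the units of the state.
- readout.observe(): the state, without advancing time (a new reading comes with each control period).
- imaging.capture(name): name is "scene" or "top" or "wrist"; returns a dict with "pixels" (420x560x3 uint8, red, green, blue), "intrinsics" (3x3 intrinsics, pixels), "cam_to_world" (4x4, takes a point from camera to world coordinates). Camera axes: x right, y up, looking along -z (the intrinsics and any distortion apply to the point x, -y, -z); pixel columns grow to the right and rows downward; lengths in m; the calibration is good to about 2 mm. A picture is of the moment at which its call begins. There is no depth.
- env.finish_job(): hands the job in; it is judged then, once.
The state is a dict: "time": time; "qpos": joint angles; "dq": joint speeds; "joint_torque": joint torques, N m; "ee_pos": TCP position; "tool_rot": TCP orientation; "ft_force": force on the tool from outside, world axes, zero at the start; "moment": the same for the moment, N m; "width": opening from 0.0 (shut) to 1.0 (fully open); "finger_force": force on a finger pad.
Only numpy, scipy, OpenCV 4.12 (cv2) and the standard library are available. Lean on these libraries where they do the work, as an engineer would, in place of code of your own. Each camera call takes 0.05 s, during which the arm holds its last target. There are 200 camera calls.

## Working session

There is one attempt and no reset: what is moved stays moved. The work goes in short steps, Python scripts to look and compute and a shell command to move; the robot and the scene stay as the last step left them, time stands still between calls to the robot, and variables do not carry over. Pictures are saved under pics/ and viewed, at most 10 in all, crops included, and the job is handed in when it is done.

```bash
mkdir -p pics; python3 - <<'E'
from station import readout, imaging, env
import cv2,numpy as np
np.set_printoptions(precision=4,suppress=True)
for n in("scene","top"):
    c=imaging.capture(n); cv2.imwrite(f"pics/{n}0.png",c["pixels"][:,:,::-1]); print(n,c["intrinsics"],c["cam_to_world"],[k for k in c])
print(readout.observe())
E
```

```text
scene [[397.1183   0.     281.5858]
 [  0.     397.1183 212.8061]
 [  0.       0.       1.    ]] [[-0.0294 -0.841   0.5403  1.0173]
 [ 0.9996 -0.0233  0.018  -0.0132]
 [-0.0026  0.5406  0.8413  0.8563]
 [ 0.      0.      0.      1.    ]] ['pixels', 'intrinsics', 'cam_to_world']
top [[444.5417   0.     284.2633]
 [  0.     444.5417 208.1814]
 [  0.       0.       1.    ]] [[ 0.0134  0.9958 -0.0909  0.4705]
 [-0.9999  0.0142  0.0081 -0.0133]
 [ 0.0094  0.0908  0.9958  1.2005]
 [ 0.      0.      0.      1.    ]] ['pixels', 'intrinsics', 'cam_to_world']
{'time': 0.1, 'qpos': array([-1.4085,  0.4267,  0.0738,  1.6065, -0.0341,  1.1108, -0.0671]), 'dq': array([ 0.0004, -0.0017, -0.0003, -0.0018, -0.0011, -0.0012,  0.0023]), 'joint_torque': array([  0.0077, -93.7454,   3.677 , -45.5047,  -0.0485,   0.0167,
         0.0001]), 'ee_pos': array([0.207 , 0.6421, 0.2048]), 'tool_rot': array([-0.4878, -3.1034,  0.0018]), 'ft_force': array([ 0.6009,  0.1068, -0.7398]), 'moment': array([ 0.0197, -0.0039,  0.0013]), 'finger_force': 0.0, 'width': 1.0007687892493216}
```

View pics/scene0.png

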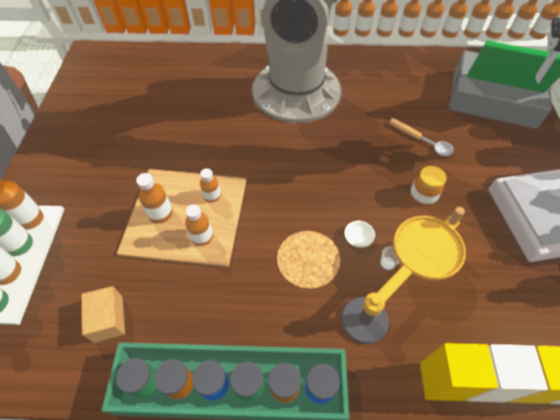

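View pics/top0.png

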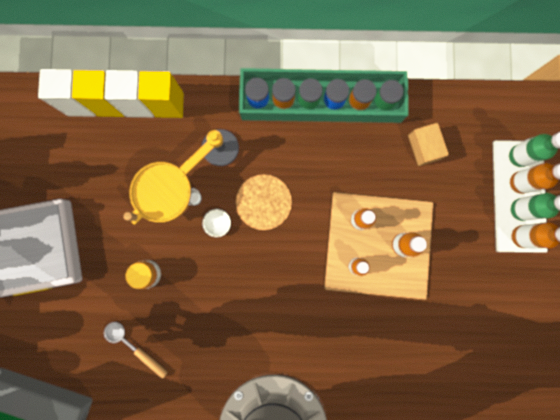

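The scene view shows the small bottle at about (209,184), the mat at (308,259), the tray at (429,247), the knob at (456,215) and the hinge at (375,303). In the top view they are the bottle's cap (362,267), mat (264,202), tray (160,192), knob (127,216), hinge pin (214,138), dish (217,223), cup (194,198) and jar (142,275).

```bash
cat > h.py <<'E'
import numpy as np,cv2
def cast(c,uv,z):
    K,T=c["intrinsics"],c["cam_to_world"]
    d=np.linalg.solve(K,[uv[0],uv[1],1.]); d=T[:3,:3]@(d*[1,-1,-1]); o=T[:3,3]
    return o+d*(z-o[2])/d[2]
def blob(c,seed,lo,hi,r):
    hsv=cv2.cvtColor(c["pixels"],cv2.COLOR_RGB2HSV)
    m=cv2.inRange(hsv,np.array(lo),np.array(hi)); w=np.zeros_like(m); cv2.circle(w,seed,r,255,-1); m&=w
    n,l,s,ce=cv2.connectedComponentsWithStats(m)
    i=1+np.argmax(s[1:,4]); 
    cnt=max(cv2.findContours((l==i).astype(np.uint8),cv2.RETR_EXTERNAL,cv2.CHAIN_APPROX_NONE)[0],key=len)
    return ce[i],s[i],cnt
E
python3 - <<'E'
from station import imaging
from h import *
np.set_printoptions(precision=4,suppress=True)
S=imaging.capture("scene");T=imaging.capture("top")
for n,c,cap,mat,pin in(("scene",S,(209,175),(308,259),(375,298)),("top",T,(362,267),(264,202),(214,136))):
    ce,s,cnt=blob(c,cap,(0,0,170),(180,70,255),10); print(n,"cap",ce,s,cast(c,ce,.107 if n=="top" else .1))
    ce,s,cnt=blob(c,mat,(8,90,150),(25,190,255),40); e=cv2.fitEllipse(cv2.convexHull(cnt)); print("mat",e,cast(c,e[0],.003))
    for k in((209,175),(429,247),(456,212),(375,298)) if n=="scene" else((362,267),(160,192),(127,216),(214,138)): print(k,cv2.cvtColor(c["pixels"],cv2.COLOR_RGB2HSV)[k[1],k[0]])
    ce,s,cnt=blob(c,(429,247) if n=="scene" else (160,192),(20,150,100),(30,255,255),42 if n=="scene" else 36); e=cv2.fitEllipse(cv2.convexHull(cnt));print("tray",e,cast(c,e[0],.100))
    print("pin",cast(c,pin,.133),"knob",cast(c,(457,211) if n=="scene" else(126,216),.144))
for n,uv,z in(("dish",(217,222),.02),("cup",(195,198),.045),("jar",(139,275),.08),("large",(418,244),.154),("mid",(368,217),.13)): print(n,cast(T,uv,z))
a=cv2.resize(T["pixels"][110:300,100:290],None,fx=3,fy=3,interpolation=cv2.INTER_CUBIC);cv2.imwrite("pics/topcrop.png",a[:,:,::-1])
E
```

```text
scene cap [206.4146 173.9106] [200 168  13  13 123] [ 0.4249 -0.2144  0.1   ]
mat ((308.001953125, 258.9953308105469), (58.78131866455078, 64.146728515625), 100.43498229980469) [0.598 0.035 0.003]
(209, 175) [ 13   7 242]
(429, 247) [ 25 175 244]
(456, 212) [ 15 126 162]
(375, 298) [ 25 171 244]
tray ((427.8992919921875, 248.6212615966797), (69.54643249511719, 78.57488250732422), 62.54698181152344) [0.6139 0.2858 0.1   ]
pin [0.7404 0.1545 0.133 ] knob [0.5449 0.3458 0.144 ]
top cap [362.5229 267.1009] [357 262  12  11 109] [ 0.4285 -0.2154  0.107 ]
mat ((263.4679260253906, 201.85317993164062), (56.00297546386719, 56.93769454956055), 17.774866104125977) [0.5962 0.0335 0.003 ]
(362, 267) [ 18   5 253]
(160, 192) [ 25 184 252]
(127, 216) [ 18 132 239]
(214, 138) [ 23 192 251]
tray ((160.04954528808594, 191.63221740722656), (57.38568878173828, 67.2843017578125), 45.38425827026367) [0.6079 0.2874 0.1   ]
pin [0.7427 0.1522 0.133 ] knob [0.543  0.3537 0.144 ]
dish [0.5389 0.1553 0.02  ]
cup [0.5994 0.2107 0.045 ]
jar [0.4006 0.337  0.08  ]
large [ 0.4859 -0.3376  0.154 ]
mid [ 0.5497 -0.2247  0.13  ]
```

View pics/topcrop.png

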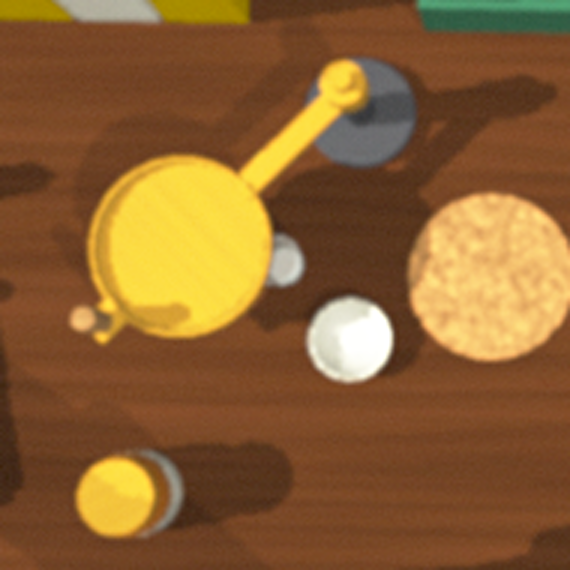

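```bash
cat >> h.py <<'E'
from scipy.spatial.transform import Rotation as Ro
def rel(st,p,yaz=None):
    R=Ro.from_rotvec(st["tool_rot"]).as_matrix(); d=R.T@(np.array(p)-st["ee_pos"])*100
    a=np.degrees(np.arctan2(R[1,1],R[0,1])); t=None if yaz is None else -((yaz-a+180)%360-180)
    return np.round(d,2),"yaz",round(a,1),"turn",t
E
python3 - <<'E'
from station import imaging,readout
from h import *
S=imaging.capture("scene");T=imaging.capture("top")
print(cast(T,(127.3,216),.144),cast(T,(214,138),.133))
print(blob(S,(457,212),(8,90,100),(21,200,255),12)[:2],blob(T,(127,216),(8,90,100),(21,200,255),10)[:2])
print(rel(readout.observe(),(.543,.352,.24),44.5))
E
```

```text
[0.54300116 0.35066389 0.144     ] [0.73767392 0.15202306 0.133     ]
(array([457., 212.]), array([445, 200,  25,  25, 441], dtype=int32)) (array([126.82903226, 216.03870968]), array([117, 206,  21,  21, 310], dtype=int32))
(array([-40.88, -17.33,  -3.46]), 'yaz', np.float64(72.1), 'turn', np.float64(27.63433306711576))
```

```bash
python3 -m crank '[0.6,-2,-1,-3.5,2, 0.6,-5,-2,-3.5,5, 0.6,-9,-3.8,-3.5,8, 0.6,-12.8,-5.4,-3.5,11, 0.6,-16.5,-7,-3.5,14, 0.6,-20.2,-8.6,-3.5,17, 0.6,-24,-10.2,-3.5,20, 0.6,-27.8,-11.8,-3.5,23, 0.6,-31.5,-13.4,-3.5,26, 0.6,-35,-14.8,-3.5,27.6, 0.6,-38,-16.1,-3.5,27.6, 0.6,-40,-17,-3.5,27.6, 0.6,-40.9,-17.3,-3.5,27.6, 0.6,-40.9,-17.3,-3.5,27.6, 0.6,-40.9,-17.3,-3.5,27.6]'
python3 - <<'E'
from station import imaging
import cv2
c=imaging.capture("wrist");print(c["intrinsics"],c["cam_to_world"])
cv2.imwrite("pics/w1.png",c["pixels"][:,:,::-1])
E
```

```text
time: 1.55
ee_pos: [0.5427, 0.3529, 0.2403]
tool_rot: [-1.214, -2.897, 0.0]
ft_force: [-0.4, 1.2, 0.3]
width: 0.6
finger_force: 0.0
[[303.94895939   0.         284.03625812]
 [  0.         303.94895939 211.27029711]
 [  0.           0.           1.        ]] [[ 7.12446371e-01 -6.81497103e-01 -1.67277816e-01  4.94952055e-01]
 [ 7.01725873e-01  6.91572963e-01  1.71194731e-01  4.02418576e-01]
 [-9.83897999e-04 -2.39350236e-01  9.70932797e-01  4.19811359e-01]
 [ 0.00000000e+00  0.00000000e+00  0.00000000e+00  1.00000000e+00]]
```

View pics/w1.png

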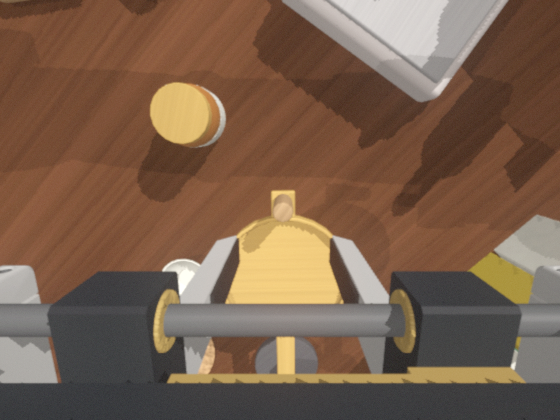

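The wrist view shows the knob ahead of the fingers, its top at about (283,211), with the tab behind at (283,200).

```bash
python3 - <<'E'
from station import imaging,readout
from h import *
W=imaging.capture("wrist")
h=cv2.cvtColor(W["pixels"],cv2.COLOR_RGB2HSV);print(h[190:228:3,283])
print(cast(W,(283,211),.144))
print(rel(readout.observe(),cast(W,(283,211),.144)*[1,1,0]+[0,0,.112],44.5))
E
```

```text
[[ 14 141 152]
 [ 21 123 242]
 [ 16 101 194]
 [ 16 101 195]
 [ 17  98 203]
 [ 17  90 236]
 [ 17  92 230]
 [ 17  93 221]
 [ 17  96 213]
 [ 16  98 213]
 [ 17  95 215]
 [ 19 124 202]
 [ 20 124 228]]
[0.54099184 0.35403468 0.144     ]
(array([ 0.07, -0.05, 12.83]), 'yaz', np.float64(44.7), 'turn', np.float64(0.1550143893402094))
```

```bash
python3 -m crank '[0.6,0,0,4,0, 0.6,0,0,8,0, 0.6,0,0,11,0, 0.6,0,0,12.5,0, 0.6,0.1,0,12.8,0, 0.28,0.1,0,12.8,0, 0.28,0.1,0,12.8,0, 0.28,0.1,0,12.8,0, 0.28,0.1,0,12.8,0, 0.28,0.1,0,12.8,0]'
python3 - <<'E'
import numpy as np
for t in [1,3,6,10]+list(range(15,86,5)):
    a=np.radians(t);print(t,round(-28*(1-np.cos(a)),1),round(-28*np.sin(a),1))
E
```

```text
time: 2.48
ee_pos: [0.5429, 0.3534, 0.1136]
tool_rot: [1.214, 2.897, 0.002]
ft_force: [-0.1, -0.9, -0.1]
width: 0.295
finger_force: 0.0
1 -0.0 -0.5
3 -0.0 -1.5
6 -0.2 -2.9
10 -0.4 -4.9
15 -1.0 -7.2
20 -1.7 -9.6
25 -2.6 -11.8
30 -3.8 -14.0
35 -5.1 -16.1
40 -6.6 -18.0
45 -8.2 -19.8
50 -10.0 -21.4
55 -11.9 -22.9
60 -14.0 -24.2
65 -16.2 -25.4
70 -18.4 -26.3
75 -20.8 -27.0
80 -23.1 -27.6
85 -25.6 -27.9
```

```bash
python3 -m crank '[0.27,0,-0.5,0,-1, 0.27,0,-1.5,0,-3, 0.27,-0.2,-2.9,0,-6, 0.27,-0.4,-4.9,0,-10, 0.27,-1,-7.2,0,-15, 0.27,-1.7,-9.6,0,-20, 0.27,-2.6,-11.8,0,-25, 0.27,-3.8,-14,0,-30, 0.27,-5.1,-16.1,0,-35, 0.27,-6.6,-18,0,-40, 0.27,-8.2,-19.8,0,-45, 0.27,-10,-21.4,0,-50, 0.27,-11.9,-22.9,0,-55, 0.27,-14,-24.2,0,-60, 0.27,-16.2,-25.4,0,-65, 0.27,-18.4,-26.3,0,-70, 0.27,-20.8,-27,0,-75, 0.27,-22.2,-27.4,0,-78, 0.27,-22.6,-27.5,0,-79, 0.27,-22.6,-27.5,0,-79]'
python3 - <<'E'
from station import imaging
import cv2
c=imaging.capture("top")
cv2.imwrite("pics/t2.png",c["pixels"][:,:,::-1])
E
```

```text
time: 4.15
ee_pos: [0.5053, -0.0026, 0.1127]
tool_rot: [-0.905, 3.008, -0.001]
ft_force: [-0.7, 0.1, -0.7]
width: 0.269
finger_force: 0.0
```

View pics/t2.png

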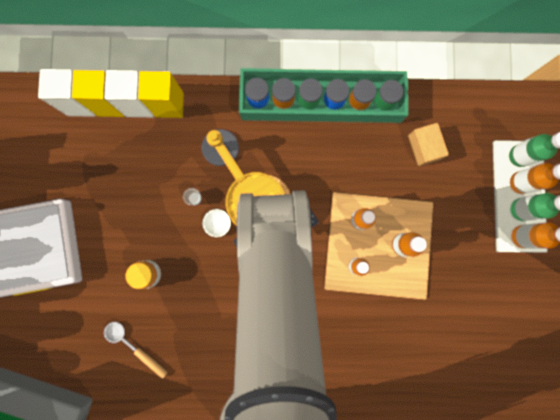

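The tray has followed the gripper, now at about (258,200); dish (217,223) and cup (192,197) are undisturbed.

```bash
python3 - <<'E'
from station import readout
from h import *
s=readout.observe()
H=np.array([.740,.153]);d=np.array([.597,.034])-H;d/=np.linalg.norm(d)
print(rel(s,(*(H+.28*d),.1127),np.degrees(np.arctan2(d[1],d[0]))-90))
E
```

```text
(array([-0.31, -3.14, -0.  ]), 'yaz', np.float64(123.5), 'turn', np.float64(-6.2991777103660525))
```

```bash
python3 -m crank '[0.27,0,-0.8,0,-2, 0.27,-0.1,-1.6,0,-3.5, 0.27,-0.2,-2.4,0,-5, 0.27,-0.3,-3.1,0,-6.3, 0.27,-0.3,-3.1,0,-6.3, 0.27,-0.3,-3.1,0,-6.3, 0.1,-0.3,-3.1,0,-6.3, 0.1,-0.3,-3.1,0,-6.3, 0.1,-0.3,-3.1,0,-6.3, 0.1,-0.3,-3.1,0,-6.3, 0.1,-0.3,-3.1,0,-6.3]'
python3 -m crank '[0.4,0,0,0,0, 0.6,0,0,0,0, 0.6,0,0,0,0, 0.6,0,0,0,0, 0.6,0,0,-2,0, 0.6,0,0,-5,0, 0.6,0,0,-9,0, 0.6,0,0,-12.5,0, 0.6,3,0,-15,0, 0.6,6,0,-17,0, 0.6,8,0,-17,0, 0.6,8,0,-17,0, 0.6,8,0,-17,0]'
python3 - <<'E'
from station import imaging,readout
from h import *
S=imaging.capture("scene");T=imaging.capture("top")
for n,c in(("S",S),("T",T)): cv2.imwrite(f"pics/{n}3.png",c["pixels"][:,:,::-1])
cv2.imwrite("pics/ST3.png",np.hstack([S["pixels"][100:360,180:480],T["pixels"][100:360,160:460]])[:,:,::-1])
E
```

```text
time: 5.12
ee_pos: [0.5246, -0.0249, 0.1125]
tool_rot: [1.07, -2.954, -0.0]
ft_force: [1.2, 1.4, 0.1]
width: 0.205
finger_force: 30.0
time: 6.2
ee_pos: [0.4629, -0.0769, 0.283]
tool_rot: [-1.068, 2.953, -0.0]
ft_force: [0.4, -0.8, 0.3]
width: 0.601
finger_force: 0.0
```

View pics/ST3.png

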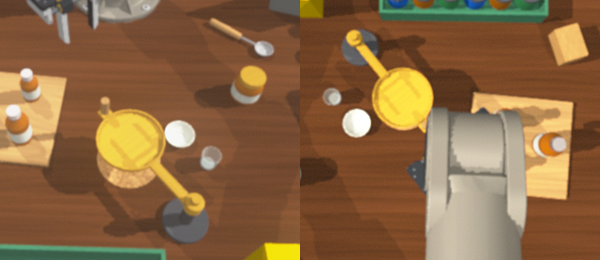

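```bash
python3 - <<'E'
from station import imaging,readout
from h import *
np.set_printoptions(precision=4,suppress=True)
S=imaging.capture("scene");T=imaging.capture("top")
for n,c,sd in(("S",S,(310,240)),("T",T,(262,199))):
    hsv=cv2.cvtColor(c["pixels"],cv2.COLOR_RGB2HSV)
    m=cv2.inRange(hsv,(20,140,90),(32,255,255));w=np.zeros_like(m);cv2.circle(w,sd,48,255,-1);m&=w
    m=cv2.morphologyEx(m,cv2.MORPH_CLOSE,np.ones((7,7),np.uint8));m=cv2.morphologyEx(m,cv2.MORPH_OPEN,cv2.getStructuringElement(cv2.MORPH_ELLIPSE,(25,25)))
    cnt=max(cv2.findContours(m,0,1)[0],key=len)
    P=np.array([cast(c,p[0],.100)[:2] for p in cnt]).astype(np.float32)
    A=np.c_[2*P,np.ones(len(P))];x=np.linalg.lstsq(A,(P**2).sum(1),rcond=None)[0]
    print(n,x[:2],"r",np.sqrt(x[2]+x[0]**2+x[1]**2),cv2.minEnclosingCircle(P))
E
```

```text
S [0.5968 0.0338] r 0.07301397007721185 ((0.5962060689926147, 0.03439446911215782), 0.07912583649158478)
T [0.5963 0.0328] r 0.07328345995356964 ((0.5955644249916077, 0.03494979441165924), 0.07686721533536911)
```

The picture shows the tray covering the mat (scene crop (130,140)), and both views measure its centre within about 1 mm of the mat's. Now the bottle.

```bash
python3 - <<'E'
from station import readout
from h import *
print(rel(readout.observe(),(.427,-.215,.25),55))
E
```

```text
(array([11.74, -8.34,  3.2 ]), 'yaz', np.float64(129.9), 'turn', np.float64(74.89048648627207))
```

```bash
python3 -m crank '[0.9,1,-0.7,0,6, 0.9,2,-1.4,0,13, 0.9,3.5,-2.5,0,20, 0.9,5,-3.5,0,27, 0.9,6.5,-4.6,0.5,34, 0.9,8,-5.7,1,41, 0.9,9.5,-6.7,1.5,48, 0.9,10.5,-7.5,2,55, 0.9,11.2,-8,2.5,62, 0.9,11.7,-8.3,3,69, 0.9,11.7,-8.3,3.2,74, 0.9,11.7,-8.3,3.2,74.9, 0.9,11.7,-8.3,3.2,74.9, 0.9,11.7,-8.3,3.2,74.9]'
python3 - <<'E'
from station import imaging
import cv2
c=imaging.capture("wrist")
cv2.imwrite("pics/w4.png",c["pixels"][:,:,::-1])
E
```

```text
time: 7.57
ee_pos: [0.4269, -0.2147, 0.2504]
tool_rot: [-0.94, -2.997, 0.0]
ft_force: [-0.2, -0.3, -0.0]
width: 0.899
finger_force: 0.0
```

View pics/w4.png

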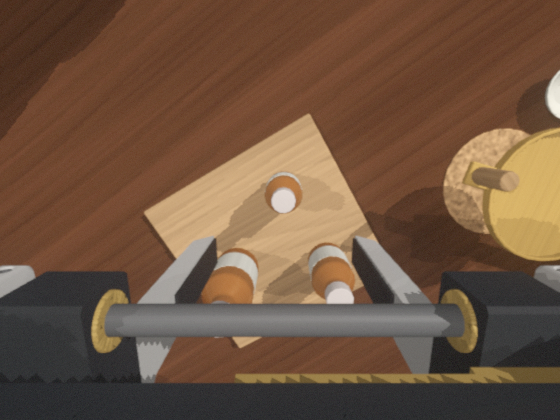

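The small bottle is alone ahead of the open fingers, its cap at about (284,200); the other two bottles stand at (232,282) and (333,275).

```bash
python3 - <<'E'
from station import imaging,readout
from h import *
W=imaging.capture("wrist")
ce,s,_=blob(W,(284,200),(0,0,180),(180,60,255),17)
p=cast(W,ce,.105);print(ce,s,p,rel(readout.observe(),(p[0],p[1],.034),55))
E
```

```text
[283.31368421 200.18736842] [271 188  25  25 475] [ 0.42578474 -0.21455689  0.105     ] (array([ 0.1 , -0.04, 21.66]), 'yaz', np.float64(55.1), 'turn', np.float64(0.09530461942526358))
```

```bash
python3 -m crank '[0.9,0.1,0,3,0, 0.9,0.1,0,6.5,0, 0.9,0.1,0,10,0, 0.9,0.1,0,13.5,0, 0.9,0.1,0,16.5,0, 0.9,0.1,0,19,0, 0.9,0.1,0,20.8,0, 0.9,0.1,0,21.6,0, 0.9,0.1,0,21.6,0, 0.6,0.1,0,21.6,0, 0.3,0.1,0,21.6,0, 0.3,0.1,0,21.6,0, 0.3,0.1,0,21.6,0, 0.3,0.1,0,21.6,0, 0.3,0.1,0,21.6,0, 0.3,0.1,0,21.6,0, 0.3,0.1,0,21.6,0]'
python3 -m crank '[0.3,0,0,-0.5,0, 0.3,0,0,-2,0, 0.3,0,0,-4.5,0, 0.3,0,0,-8,0, 0.3,0,0,-12,0, 0.3,0,0,-15,0, 0.3,0,0,-16.5,0, 0.3,0,0,-17,0, 0.3,0,0,-17,0, 0.3,0,0,-17,0]'
python3 - <<'E'
from station import readout
from h import *
s=readout.observe();print(s["width"],rel(s,(.5965,.0335,.21),90))
E
```

```text
time: 9.08
ee_pos: [0.4259, -0.2146, 0.0349]
tool_rot: [0.946, 2.995, 0.0]
ft_force: [-0.5, 0.6, 7.0]
width: 0.479
finger_force: 30.0
time: 9.92
ee_pos: [0.4252, -0.2143, 0.2036]
tool_rot: [-0.946, -2.995, -0.0]
ft_force: [0.7, 0.4, -1.7]
width: 0.483
finger_force: 30.0
0.48277599650785336 (array([ 0.21, 30.12, -0.64]), 'yaz', np.float64(54.9), 'turn', np.float64(-35.06004348960812))
```

```bash
python3 -m crank '[0.3,0,1,-0.6,0, 0.3,0,3,-0.6,-3, 0.3,0,5.5,-0.6,-6, 0.3,0,8,-0.6,-9, 0.3,0,10.5,-0.6,-12, 0.3,0.1,13,-0.6,-15, 0.3,0.1,15.5,-0.6,-18, 0.3,0.1,18,-0.6,-21, 0.3,0.1,20.5,-0.6,-24, 0.3,0.1,23,-0.6,-27, 0.3,0.2,25.5,-0.6,-30, 0.3,0.2,27.5,-0.6,-33, 0.3,0.2,29,-0.6,-35, 0.3,0.2,29.8,-0.6,-35, 0.3,0.2,30.1,-0.6,-35, 0.3,0.2,30.1,-0.6,-35, 0.3,0.2,30.1,-0.6,-35, 0.3,0.2,30.1,-0.6,-35]'
python3 - <<'E'
from station import readout,imaging
from h import *
s=readout.observe();print(s["width"],rel(s,(.5965,.0335,.118),90))
S=imaging.capture("scene")["pixels"];W=imaging.capture("wrist")["pixels"]
cv2.imwrite("pics/SW5.png",np.hstack([cv2.resize(S[100:380,180:480],None,fx=1.5,fy=1.5),W[:,100:450]])[:,:,::-1])
E
```

```text
time: 11.42
ee_pos: [0.5967, 0.0319, 0.2106]
tool_rot: [-0.005, -3.142, 0.0]
ft_force: [-0.0, -0.1, -1.5]
width: 0.484
finger_force: 30.0
0.4839845690385524 (array([0.02, 0.17, 9.26]), 'yaz', np.float64(89.8), 'turn', np.float64(-0.17026986867730898))
```

View pics/SW5.png

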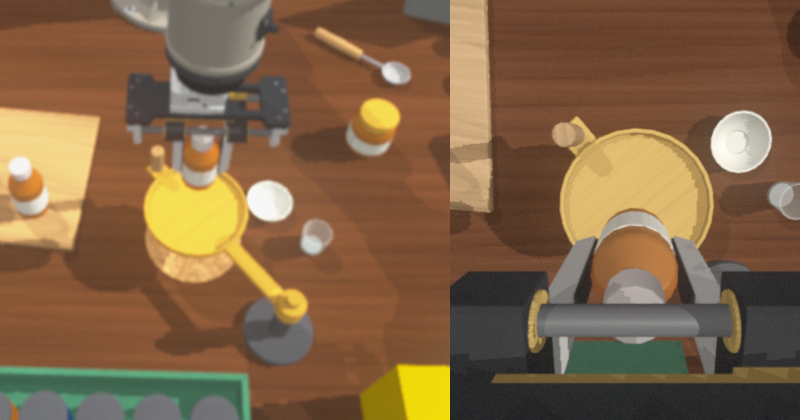

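The bottle is held upright over the tray, at (200,165) in the left half of the picture. Lower it slowly.

```bash
python3 -m crank '[0.3,0,0.15,2,0, 0.3,0,0.15,4,0, 0.3,0,0.15,6,0, 0.3,0,0.15,7.5,0, 0.3,0,0.15,8.4,0, 0.3,0,0.15,8.8,0, 0.3,0,0.15,9,0, 0.3,0,0.15,9.1,0, 0.3,0,0.15,9.1,0, 0.3,0,0.15,9.1,0]'
python3 -m crank '[0.3,0,0,0.05,0, 0.3,0,0,0.1,0, 0.3,0,0,0.15,0, 0.3,0,0,0.2,0, 0.3,0,0,0.2,0, 0.3,0,0,0.2,0]'
```

```text
time: 12.35
ee_pos: [0.5975, 0.0345, 0.1202]
tool_rot: [0.002, 3.14, 0.0]
ft_force: [0.0, 0.0, -1.1]
width: 0.481
finger_force: 30.0
time: 12.85
ee_pos: [0.597, 0.0345, 0.1174]
tool_rot: [-0.002, -3.141, 0.0]
ft_force: [0.3, 0.4, -1.5]
width: 0.483
finger_force: 30.0
```

```bash
python3 -m crank '[0.3,0,0,0.05,0, 0.3,0,0,0.05,0, 0.3,0,0,0.05,0]'
python3 -m crank '[0.3,0,0,0.05,0, 0.3,0,0,0.05,0, 0.3,0,0,0.05,0]'
```

```text
time: 13.1
ee_pos: [0.597, 0.0345, 0.117]
tool_rot: [-0.002, -3.142, 0.0]
ft_force: [0.3, 0.5, -2.2]
width: 0.484
finger_force: 30.0
time: 13.35
ee_pos: [0.5971, 0.0344, 0.1169]
tool_rot: [0.002, 3.141, -0.0]
ft_force: [-2.7, -0.9, 5.4]
width: 0.484
finger_force: 30.0
```

Contact felt (about 7 N). Release and retreat.

```bash
python3 -m crank '[0.5,0,0,0,0, 0.55,0,0,0,0, 0.65,0,0,0,0, 0.75,0,0,0,0, 0.75,0,0,0,0, 0.75,0,0,0,0, 0.75,0,0,-1,0, 0.75,0,0,-3,0, 0.75,0,0,-6,0, 0.75,0,0,-9,0, 0.75,0,0,-12,0, 0.75,0,0,-15,0, 0.75,3,0,-17,0, 0.75,7,0,-18,0, 0.75,11,0,-18,0, 0.75,14,0,-18,0, 0.75,14,0,-18,0]'
python3 - <<'E'
from station import readout,imaging
from h import *
np.set_printoptions(precision=4,suppress=True)
S=imaging.capture("scene");T=imaging.capture("top");W=imaging.capture("wrist")
cv2.imwrite("pics/ST6.png",np.hstack([S["pixels"][100:400,180:480],T["pixels"][60:360,160:460]])[:,:,::-1])
cv2.imwrite("pics/W6.png",W["pixels"][:,:,::-1])
E
```

```text
time: 14.77
ee_pos: [0.4528, 0.0343, 0.2978]
tool_rot: [0.001, 3.141, 0.002]
ft_force: [1.6, 0.0, 1.1]
width: 0.749
finger_force: 0.0
```

View pics/ST6.png

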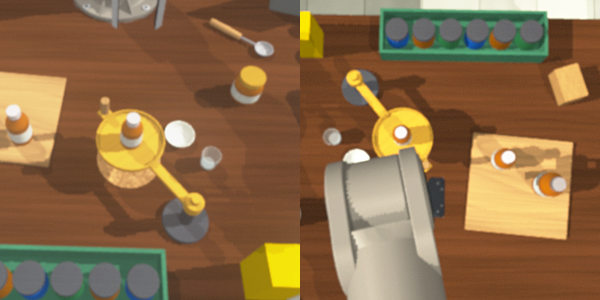

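The bottle stands on the tray: cap at (132,119) in the scene half and (401,134) in the top half. Next is one check of the cap and tray positions.

```bash
python3 - <<'E'
from station import imaging,readout
from h import *
np.set_printoptions(precision=4,suppress=True)
S=imaging.capture("scene");T=imaging.capture("top")
for n,c,sd,cp,z in(("S",S,(310,240),(312,218),.182),("T",T,(262,197),(261,194),.189)):
    hsv=cv2.cvtColor(c["pixels"],cv2.COLOR_RGB2HSV)
    ce,s,_=blob(c,cp,(0,0,170),(180,70,255),11);print(n,"cap",ce,s,cast(c,ce,z))
    m=cv2.inRange(hsv,(20,140,90),(32,255,255));w=np.zeros_like(m);cv2.circle(w,sd,48,255,-1);m&=w
    m=cv2.morphologyEx(m,cv2.MORPH_CLOSE,np.ones((7,7),np.uint8))
    cnt=max(cv2.findContours(m,0,1)[0],key=len);cv2.drawContours(m,[cnt],-1,255,-1)
    m=cv2.morphologyEx(m,cv2.MORPH_OPEN,cv2.getStructuringElement(cv2.MORPH_ELLIPSE,(25,25)))
    cnt=max(cv2.findContours(m,0,1)[0],key=len)
    P=np.array([cast(c,p[0],.100)[:2] for p in cnt])
    x=np.linalg.lstsq(np.c_[2*P,np.ones(len(P))],(P**2).sum(1),rcond=None)[0]
    print("tray",x[:2],"r",np.sqrt(x[2]+x[0]**2+x[1]**2))
E
```

```text
S cap [313.1753 218.5714] [307 212  13  15 154] [0.5962 0.0358 0.182 ]Traceback (most recent call last):
  File "<stdin>", line 12, in <module>
ValueError: max() iterable argument is empty
```

```bash
python3 - <<'E'
from station import imaging,env
from h import *
a=cv2.imread("pics/S3.png");c=imaging.capture("scene");b=c["pixels"][:,:,::-1]
for n,(y0,y1,x0,x1) in dict(arm=(262,310,325,395),rim=(210,275,270,292),dish=(215,250,343,378),cup=(245,272,378,405),board=(160,270,120,222)).items():
    A,B=[np.float32(cv2.cvtColor(np.ascontiguousarray(i[y0:y1,x0:x1]),6)) for i in(a,b)]
    print(n,cv2.phaseCorrelate(A,B),np.abs(A-B).mean())
T=imaging.capture("top");ce,s,_=blob(T,(261,194),(0,0,170),(180,70,255),11);print(s,cast(T,ce,.189))
E
```

```text
arm ((-0.03274786804900032, -0.03842278529968368), 0.983371748968407) 6.753274
rim ((-0.08850282983311075, 0.015775848414804727), 0.8646654926792339) 9.930769
dish ((-0.06550956178988443, 0.05391773756205964), 0.9685595667472592) 1.7844898
cup ((0.4841334054748039, 0.4735909411647441), 0.9157578719496237) 2.7201645
board ((0.00837398587678706, -0.006915330343403525), 0.7344643582532435) 10.165508
[255 186  12  13 124] [0.5991113  0.03317084 0.189     ]
```

```bash
python3 -c "
from station import env
print(env.finish_job())"
```

```text
the job is handed in; nothing more can be done
None
```

The job is handed in: the tray hangs over the cork mat to within about 1 mm, and the small bottle stands upright within about 2–3 mm of the tray's centre, set down at about 7 N; no other item was touched, and the pictures show none out of place.

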